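# Seat a lens filter in its tray and latch it

### The arm

A 6-joint arm with a two-finger parallel gripper is mounted at the origin on the work surface. World frame = base frame: x ahead of the robot, y to its left, z up, the work surface at z = 0. Lengths are in m, angles in rad, forces in N, time in s.
With the tool pointing down it reaches from about 0.375 to 0.975 m from the base axis. Payload 3.8 kg.
Tool frame: the origin (TCP) lies on the centre line of the jaws, within the pads' length; the fingertips stand 14 mm ahead of it and the grasp point (between the pads) lies 5 mm behind it (bot.finger_overhang is the distance from the TCP to the fingertips, in m); y points along the fingers, x is the direction in which the jaws open and shut, and the axes are right-handed (so a half turn about y gives the same grasp; the last joint's range is limited). The gripper opens to 85 mm and grips with 20 to 120 N. Pads are 22 mm wide; open, the fingers measure 114 mm over their backs; the gripper's body (76 mm by 85 mm) begins 54 mm behind the grasp point. The pads swing forward as they close: fully open they stand 13 mm farther back than shut.
Start: joints at [-1.321, 0.264, 1.604, -0, 1.274, -0.037], TCP at [0.191, -0.647, 0.245] pointing down, gripper open.
Joint ranges: [-2.63, 2.63], [-0.94, 2.18], [0.31, 2.57], [-1.31, 4.45], [0, 2.66], [-2.55, 2.55]. Speed limits (rad/s): [2.57, 2.57, 3.14, 3.14, 3.14, 3.14].

### API

Orientations are given as a rotation vector (axis times angle).
In Python, from workcell import readout, read_camera, bot, spotter gives the robot as it stands.
- The arm moves only by the tool jog_arm, never from a script. Its argument "increments" is a list of rows, each a list of 7 numbers: the shift along the tool's x, y, z in m, then the turn, a rotation vector about the tool's x, y, z in rad, then the opening, from 0 (shut) to 1 (fully open). A call has 1 to 10 rows; each row shifts and turns the pose as measured when the row begins, along the tool's axes as they then stand; what a row does not reach is not made up. A row lasts 1/8 s, in which the tool goes at most 62.5 mm and 10.7 degrees, less where a joint would pass 70% of its speed; a pose out of reach is approached as far as the arm can. A call with a gripper value outside its range is refused whole. The fingers move at their own pace and stop on an object; "force" is the grip in N (left out, the last holds). Time passes only in rows, so rows that do not move let the fingers close. It gives the time, the measured TCP pose, the force and the opening at its end, in the units of the state.
- readout.read_state(): the state, without advancing time (a new reading comes with each control period).
- read_camera(name): name is "scene" or "top" or "wrist"; returns a dict with "img" (400x640x3 uint8, blue, green, red), "range_z" (400x640 float32, m along the optical axis (not along the pixel's ray), 0 where there is no reading), "fx", "fy", "cx", "cy" (pixels), "world_from_camera" (4x4, takes a point from camera to world coordinates). Camera axes: x right, y down, z forward; pixel columns grow to the right and rows downward; lengths in m; the calibration is good to about 2 mm. A picture is of the moment at which its call begins.
- bot.finish_job(): hands the job in, once; it reports no verdict.
Trained networks look in a picture, given as the dict that the camera call returned (one of the last four; its "shot" number tells which), for a name from the list of things; names that differ only in an ending like _2 or _b are one class to them, and where a whole thing is asked for, a point or a joint stands for the part that bears it (a point fixed in the world has none). Each returns a list of dicts, best first, with "p" (0 to 1); they miss things now and then, are a little off and sometimes report something else, mostly with a low value. They report only what shows in the picture. A call takes as long as a camera call. They do not tell look-alikes from the thing itself.
- spotter.masks_of(picture, thing): "mask" (400x640 bool, what is visible of it) and "location" ([column, row] in pixels, amid what is visible of it).
- spotter.spot_point(picture, thing): "location" ([column, row] in pixels: a listed point, or the origin of a listed thing).
The state is a dict: "time": time; "q": joint angles; "joint_vel": joint speeds; "joint_torque": joint torques, N m; "tool_pos": TCP position; "tcp_rot": TCP orientation; "wrist_force": force on the tool from outside, world axes, zero at the start; "torque": the same for the moment, N m; "width": opening from 0.0 (shut) to 1.0 (fully open).
Only numpy, scipy, OpenCV 4.12 (cv2) and the standard library are available. Lean on these libraries where they do the work, as an engineer would, in place of code of your own. Each camera call takes 0.05 s, during which the arm holds its last target. There are 200 camera calls.

### The job

With a fingertip, gently push the orange lens filter across the white tray until it drops flat into the round blue-floored well, then push the red knob so that the latch slides fully home over the filter's edge. Only push: never lift the filter off the tray or press hard on it, keep the latch open until the filter is in, and leave the lens, film canister and battery where they are.

Things in the scene. Friction and masses are not known exactly. Their poses are not given: they have to be found in the camera images.
- tray: White tray fixed to the desk at any yaw, 180 (x) x 140 (y) x 18 mm high. Origin: centre of its underside; z up. Flat top (deck) 18 mm above the desk, no raised edge. Well centre at x=+40, y=-20 mm. Latch at x=+40 mm on the well's +y side, between two dark guide strips 6 mm high, 5 mm wide, on the deck at x=+21.5 and +58.5 mm, from y=+15 to +69 mm.
- well (a point): Centre of the mouth of the well, level with the deck (18 mm above the desk); axes as the tray's. The well is 60 mm in diameter and 7.5 mm deep with a blue floor; a seated filter lies flat with its top 0.5 mm below the deck.
- filter_center (a point): Centre, half-way up, of the loose filter: a solid disc 54 mm in diameter, 7 mm thick, black rim, orange face, about 30 g. It starts flat on the deck (centre 21.5 mm above the desk), its centre 75 to 100 mm from the well's, on the tray's -x side. It slides when pushed at its edge. Seated, its centre is 14 mm above the desk.
- latch (a joint): Sliding latch, m: 0 open, 0.022 closed at its stop; starts at 0 to 0.005. Slides along the tray's -y over the well, stays where left, takes about 1.5 N. Brass plate 30 (x) x 44 (y) x 3 mm, top 4.5 mm above the deck, 1.5 mm of room below it. Its front edge is 34 mm from the well's centre when open, 12 mm when closed.
- latch_knob (a point): Centre of the top of the latch's red upright knob, 14 mm in diameter, standing 20 mm tall on the latch plate; its top is 42.5 mm above the desk. At joint 0 it lies at x=+40, y=+40 mm in the tray's frame, and it travels with the latch.
- lens_center (a point): Bystander: centre of a black camera lens standing on end beside the tray, 64 mm in diameter, 66 mm tall, on the desk.
- canister_center (a point): Bystander: centre of a grey film canister with green cap standing beside the tray, 34 mm in diameter, 52 mm tall, on the desk.
- battery_center (a point): Bystander: centre of a grey camera battery with yellow face lying flat beside the tray, 38 x 52 mm, 20 mm high, on the desk.
There are look-alikes about, which are no part of the job. Several things have the shape of the tray; the one meant has the colours described above.

How it is judged:
By the outcome, as a careful person would: the job done as asked, in the order asked, and still so for the second after the job is handed in, with the robot touching nothing.
It also fails if it takes over 42 s, if anything falls off the work surface, if the arm or the gripper's body presses on something with over 40 N, if the wrist force passes 120 N, or if a joint passes its speed limit or range.

## Working session

There is one attempt and no reset: what is moved stays moved. The work goes in short steps, Python scripts to look and compute and a tool call to move; the robot and the scene stay as the last step left them, time stands still between calls to the robot, and variables do not carry over. Pictures are saved under pics/ and viewed, about 8 in all and at most 12, crops included, and the job is handed in when it is done.

Besides the shell and the picture viewer there is one more tool, called after "Emit:" as name(argument=value, ...), one argument or row to a line, values as JSON. jog_arm: Moves the arm, as the interface text tells. Its arguments: {"type":"object","properties":{"increments":{"type":"array"},"force":{"type":"number"}},"required":["increments"]}

```bash
mkdir -p pics; ls
cat > h.py <<'E'
import numpy as np, cv2
from workcell import readout, read_camera, bot, spotter
def world(c,px,z=None):
    """pixel -> world; on plane of height z if given, else by depth"""
    u,v=px; T=np.array(c["world_from_camera"]); r=np.array([(u-c["cx"])/c["fx"],(v-c["cy"])/c["fy"],1.])
    if z is None:
        d=c["range_z"][int(round(v)),int(round(u))]
    else:
        d=(z-T[2,3])/(T[:3,:3]@r)[2]
    return T[:3,:3]@(r*d)+T[:3,3]
E
python3 - <<'E'
from h import *
for n in ("top","scene"):
    c=read_camera(n); cv2.imwrite(f"pics/{n}0.png",c["img"])
    for t in ["tray","well","filter_center","latch_knob","lens_center","canister_center","battery_center"]:
        for d in spotter.spot_point(c,t)[:3]:
            print(n,t,round(d["p"],2),np.round(d["location"],1),np.round(world(c,d["location"]),3))
s=readout.read_state();print(s)
E
```

```text
pics
top tray 0.93 [211.7 165.7] [0.564 0.327 0.02 ]
top tray 0.61 [431.5 191. ] [ 0.512 -0.196  0.019]
top tray 0.6 [241.2 269.3] [0.321 0.249 0.018]
top well 0.91 [222.9 266.7] [0.325 0.293 0.012]
top well 0.83 [302.2 182.4] [0.529 0.11  0.01 ]
top well 0.83 [193.2 152. ] [0.598 0.375 0.012]
top filter_center 0.73 [338.2 175.8] [0.544 0.025 0.028]
top filter_center 0.7 [289. 142.] [0.624 0.144 0.019]
top latch_knob 0.77 [218.3 295.4] [0.264 0.294 0.043]
top latch_knob 0.76 [304.2 204.2] [0.475 0.103 0.042]
top latch_knob 0.7 [421.4 211.1] [ 0.464 -0.167  0.041]
top lens_center 0.55 [339.9 129.2] [0.646 0.024 0.064]
top battery_center 0.74 [286.8 142.1] [0.623 0.149 0.021]
scene tray 0.87 [326.  220.6] [0.521 0.064 0.016]
scene tray 0.82 [220.7 276.8] [ 0.526 -0.197  0.016]
scene tray 0.71 [341.  136.3] [0.316 0.247 0.016]
scene well 0.95 [239.6 262.6] [ 0.514 -0.148  0.013]
scene well 0.82 [359.7 127.7] [0.31  0.311 0.01 ]
scene well 0.65 [452.6 182.9] [0.584 0.386 0.01 ]
scene filter_center 0.93 [321.  230.6] [0.544 0.035 0.026]
scene latch_knob 0.71 [326.8 192. ] [0.472 0.097 0.0
[... 269 characters left out ...]
.4 239.6] [0.641 0.146 0.027]
{'time': 0.8, 'q': array([-1.32088383e+00,  2.63801178e-01,  1.60397424e+00, -8.43874467e-06,
        1.27370051e+00, -3.69273943e-02]), 'joint_vel': array([-8.72198048e-04, -2.96306211e-04,  1.21143244e-03,  4.20010236e-04,
       -9.08489993e-04, -3.60733430e-05]), 'joint_torque': array([-1.73646240e-03, -5.14986312e+01, -3.67701101e+01, -9.08785069e-05,
        6.14188866e-04, -6.68344100e-06]), 'tool_pos': array([ 0.19095272, -0.64743579,  0.24536031]), 'tcp_rot': array([-1.33142765,  0.99528289, -0.99542547]), 'wrist_force': array([-0.44017218, -0.12589755,  0.00890153]), 'torque': array([-0.03466975, -0.0002509 ,  0.01114198]), 'width': 0.9995232604200532}
```

View pics/top0.png

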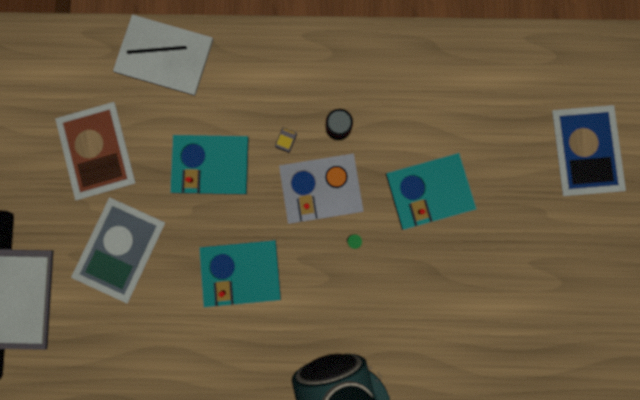

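View pics/scene0.png

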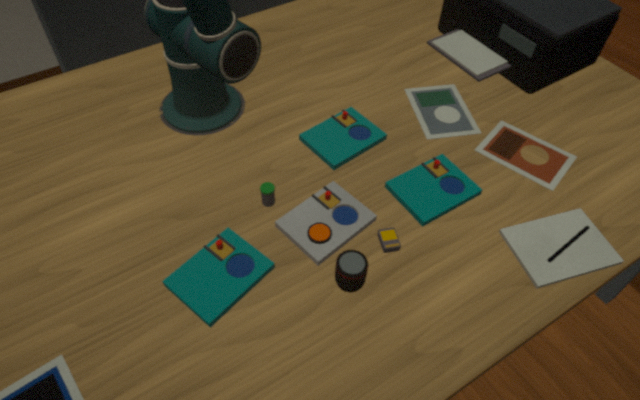

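```bash
cat >> h.py <<'E'
from scipy.spatial.transform import Rotation as R
def blob(c,lo,hi,near=None,rad=200):
    hsv=cv2.cvtColor(c["img"],cv2.COLOR_BGR2HSV); m=cv2.inRange(hsv,np.array(lo),np.array(hi))
    if near is not None:
        k=np.zeros_like(m); cv2.circle(k,(int(near[0]),int(near[1])),int(rad),255,-1); m&=k
    n,l,st,ce=cv2.connectedComponentsWithStats(m); i=1+np.argmax(st[1:,4]); return (l==i).astype(np.uint8),ce[i],st[i]
E
python3 - <<'E'
from h import *
c=read_camera("top"); hsv=cv2.cvtColor(c["img"],cv2.COLOR_BGR2HSV)
for p in [(325,200),(303,182),(336,177),(306,206),(303,212),(285,170)]: print(p,hsv[p[1],p[0]])
m,ce,st=blob(c,(105,0,90),(175,60,255),(321,188),60)
q,_=cv2.findContours(m,cv2.RETR_EXTERNAL,cv2.CHAIN_APPROX_NONE)
P=np.array([world(c,x[0],.018)[:2] for x in q[0]]).astype(np.float32)
print(st,cv2.minAreaRect(P*1000))
m,ce,st=blob(c,(105,100,30),(125,255,255),(303,182),18);print("well",st,world(c,ce,.0125))
m,ce,st=blob(c,(5,150,120),(20,255,255),(336,177),18);print("filt",st,world(c,ce,.025))
s=readout.read_state();M=R.from_rotvec(s["tcp_rot"]).as_matrix();print(np.round(M,3))
w=read_camera("wrist");print(np.round(w["world_from_camera"],3),w["fx"]); cv2.imwrite("pics/w0.png",w["img"])
# camera in tool frame
T=np.eye(4);T[:3,:3]=M;T[:3,3]=s["tool_pos"];print(np.round(np.linalg.inv(T)@w["world_from_camera"],3))
E
```

```text
(325, 200) [115  13 121]
(303, 182) [109 186  89]
(336, 177) [ 14 199 146]
(306, 206) [  2 223 142]
(303, 212) [ 20 157 117]
(285, 170) [114  11 119]
[ 281  155   81   67 2310] ((515.374267578125, 65.7730941772461), (135.646484375, 175.51976013183594), 10.203442573547363)
well [292 171  23  24 423] [0.52811564 0.10895498 0.0125    ]
filt [328 168  17  18 242] [0.54314755 0.0302487  0.025     ]
[[ 0.283  0.     0.959]
 [-0.959 -0.     0.283]
 [ 0.    -1.     0.   ]]
[[ 0.282 -0.912 -0.298  0.266]
 [-0.959 -0.269 -0.087 -0.624]
 [-0.001  0.31  -0.951  0.373]
 [ 0.     0.     0.     1.   ]] 302.12234253816337
[[ 1.    -0.    -0.001 -0.001]
 [ 0.001 -0.31   0.951 -0.127]
 [-0.    -0.951 -0.31   0.079]
 [ 0.     0.     0.     1.   ]]
```

```bash
cat >> h.py <<'E'
def plan(x,y,z,yaw,n,op,rows=None):
    """rows to bring tool (pointing down, tool z at yaw deg) to x,y,z in n equal steps"""
    s=readout.read_state(); p=np.array(s["tool_pos"]); M=R.from_rotvec(s["tcp_rot"]).as_matrix()
    y0=np.degrees(np.arctan2(M[1,2],M[0,2])); dy=(yaw-y0+180)%360-180; d=(np.array([x,y,z])-p)/n; out=[]
    print("pos",np.round(p,4),"yaw",round(y0,2),"t",round(s["time"],2),"F",np.round(s["wrist_force"],2),"tilt",np.round(M[2],3),"w",s["width"])
    for i in range(n):
        a=np.radians(y0+dy*i/n); Z=np.array([np.cos(a),np.sin(a),0]); X=np.array([Z[1],-Z[0],0])
        out.append([round(float(v),4) for v in (d@X,-d[2],d@Z,0,-np.radians(dy/n),0)]+[op])
    print(out)
E
python3 -c "
from h import *
plan(.54,-.02,.2,100.2,12,.28)"
```

```text
pos [ 0.1909 -0.6474  0.2453] yaw 16.43 t 0.9 F [-1.14 -0.03  0.37] tilt [ 0. -1. -0.] w 0.9994190086443716
[[-0.0419, 0.0038, 0.0427, 0.0, -0.1218, 0.0, 0.28], [-0.0364, 0.0038, 0.0475, 0.0, -0.1218, 0.0, 0.28], [-0.0304, 0.0038, 0.0515, 0.0, -0.1218, 0.0, 0.28], [-0.0239, 0.0038, 0.0549, 0.0, -0.1218, 0.0, 0.28], [-0.017, 0.0038, 0.0574, 0.0, -0.1218, 0.0, 0.28], [-0.01, 0.0038, 0.059, 0.0, -0.1218, 0.0, 0.28], [-0.0027, 0.0038, 0.0598, 0.0, -0.1218, 0.0, 0.28], [0.0046, 0.0038, 0.0597, 0.0, -0.1218, 0.0, 0.28], [0.0118, 0.0038, 0.0587, 0.0, -0.1218, 0.0, 0.28], [0.0188, 0.0038, 0.0568, 0.0, -0.1218, 0.0, 0.28], [0.0256, 0.0038, 0.0541, 0.0, -0.1218, 0.0, 0.28], [0.032, 0.0038, 0.0506, 0.0, -0.1218, 0.0, 0.28]]
```

Emit:
jog_arm(
  increments=[
    [-0.042,0.004,0.043,0,-0.122,0,0.28],
    [-0.036,0.004,0.0475,0,-0.122,0,0.28],
    [-0.03,0.004,0.0515,0,-0.122,0,0.28],
    [-0.024,0.004,0.055,0,-0.122,0,0.28],
    [-0.017,0.004,0.0575,0,-0.122,0,0.28],
    [-0.01,0.004,0.059,0,-0.122,0,0.28],
    [-0.003,0.004,0.06,0,-0.122,0,0.28],
    [0.005,0.004,0.06,0,-0.122,0,0.28],
  ],
  force=20,
)

```text
time: 1.9
tool_pos: [0.4251, -0.2193, 0.2134]
tcp_rot: [-1.564, 0.219, -0.229]
wrist_force: [0.7, -0.2, -0.5]
width: 0.283
```

```bash
python3 -c "
from h import *
plan(.54,-.02,.2,100.2,5,.28)"
```

```text
pos [ 0.4251 -0.2193  0.2134] yaw 73.66 t 1.9 F [ 0.74 -0.18 -0.49] tilt [ 0.007 -1.    -0.004] w 0.2828858688196186
[[0.0109, 0.0027, 0.0447, 0.0, -0.0926, 0.0, 0.28], [0.0149, 0.0027, 0.0435, 0.0, -0.0926, 0.0, 0.28], [0.0189, 0.0027, 0.0419, 0.0, -0.0926, 0.0, 0.28], [0.0227, 0.0027, 0.04, 0.0, -0.0926, 0.0, 0.28], [0.0263, 0.0027, 0.0377, 0.0, -0.0926, 0.0, 0.28]]
```

Emit:
jog_arm(
  increments=[
    [0.011,0.003,0.045,0,-0.093,0,0.28],
    [0.015,0.003,0.0435,0,-0.093,0,0.28],
    [0.019,0.003,0.042,0,-0.093,0,0.28],
    [0.0225,0.003,0.04,0,-0.093,0,0.28],
    [0.026,0.003,0.038,0,-0.093,0,0.28],
    [0,0,0,0,0,0,0.28],
    [0,0,0,0,0,0,0.28],
  ],
)

```text
time: 2.78
tool_pos: [0.5429, -0.0077, 0.1993]
tcp_rot: [-1.573, -0.168, 0.152]
wrist_force: [-0.5, -0.4, 0.3]
width: 0.283
```

Run:
```python
from h import *
plan(.54,-.02,.2,100.2,1,.28)
w=read_camera("wrist"); cv2.imwrite("pics/w1.png",w["img"])
for t in ["tray","well","filter_center","latch_knob"]:
    for d in spotter.spot_point(w,t)[:2]: print(t,d["p"],np.round(d["location"],1),np.round(world(w,d["location"]),4))
```

```text
pos [ 0.5429 -0.0077  0.1993] yaw 101.63 t 2.77 F [-0.54 -0.35  0.31] tilt [ 0.009 -1.    -0.009] w 0.2828042556893484
[[-0.0053, -0.0007, -0.0115, 0.0, 0.025, 0.0, 0.28]]
tray 0.98 [302.1  95.3] [0.5116 0.0668 0.0158]
well 0.81 [326.9  56.5] [0.5281 0.1063 0.0095]
well 0.27 [328.  140.4] [0.545  0.0301 0.0233]
filter_center 0.72 [325.7 139. ] [0.5424 0.0311 0.0242]
latch_knob 0.65 [220.7 299.7] [ 0.5056 -0.002   0.2373]
latch_knob 0.61 [263.   44.5] [0.4726 0.1009 0.0418]
```

View pics/w1.png

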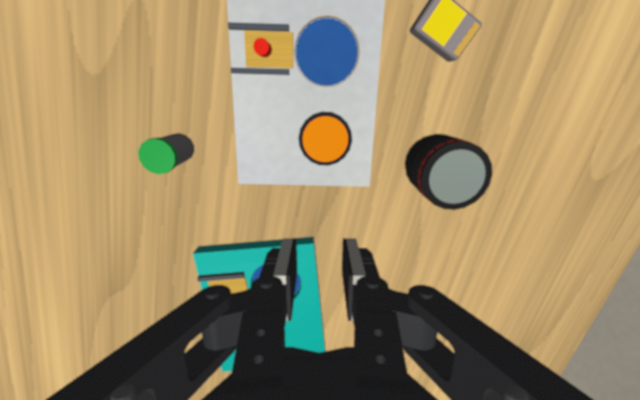

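```bash
cat >> h.py <<'E'
def ell(c,m,z):
    q,_=cv2.findContours(m,cv2.RETR_EXTERNAL,cv2.CHAIN_APPROX_NONE); q=max(q,key=len)
    P=np.array([world(c,x[0],z)[:2] for x in q],np.float32)*1000
    (e,d,a)=cv2.fitEllipse(cv2.convexHull(P)); return np.round(e,1),np.round(d,1)
def measure(c):
    o=spotter.spot_point(c,"filter_center"); 
    m,ce,st=blob(c,(5,150,80),(19,255,255),o[0]["location"] if o else None,60); F=ell(c,m,.025); print("filter",F,"px",np.round(ce,1))
    m,ce,st=blob(c,(100,120,30),(125,255,255)); W=ell(c,m,.0105); print("well floor",W,"px",np.round(ce,1))
    return F[0],W[0]
E
python3 - <<'E'
from h import *
w=read_camera("wrist"); f,W=measure(w)
m,ce,st=blob(w,(0,200,100),(6,255,255),(262,47),20);print("knob",st,world(w,ce,.0425),world(w,ce))
m,ce,st=blob(w,(0,0,140),(179,40,255),(330,100),150)
q,_=cv2.findContours(m,cv2.RETR_EXTERNAL,cv2.CHAIN_APPROX_NONE);q=max(q,key=len)
P=np.array([world(w,x[0],.018)[:2] for x in q if x[0][1]>2]).astype(np.float32)*1000
print(st,cv2.minAreaRect(P))
print("w-f",W-f,np.degrees(np.arctan2(*(W-f)[::-1])))
# finger tips depth profile
d=w["range_z"]; 
for u,v in[(291,242),(350,242),(288,260),(354,260)]: print(u,v,np.round(world(w,(u,v)),4))
E
```

```text
filter (array([541.6,  30.7]), array([46.6, 46.6])) px [324.9 137.8]
well floor (array([526.7, 109.5]), array([56.5, 56.9])) px [326.2  50.4]
knob [254  38  16  17 210] [0.47193695 0.09862051 0.0425    ] [0.47162303 0.09878528 0.04081151]
[  227     0   157   186 17851] ((514.9871826171875, 61.594993591308594), (139.45138549804688, 169.29331970214844), 10.116077423095703)
w-f [-14.9  78.8] 100.70743120061235
291 242 [ 5.262e-01 -1.000e-04  1.918e-01]
350 242 [0.5547 0.0059 0.1925]
288 260 [5.262e-01 1.000e-04 2.091e-01]
354 260 [0.5547 0.0058 0.2093]
```

Run:
```python
from h import *
print(bot.finger_overhang)
w=read_camera("wrist"); d=w["range_z"]
for lo,hi in[(270,300),(342,372)]:
    Q=np.array([world(w,(u,v)) for u in range(lo,hi) for v in range(225,330) if .05<d[v,u]<.25])
    print(len(Q),np.round(np.sort(Q[:,2])[[0,3,10,30,100]],4), Q.min(0),Q.max(0))
plan(.5499,-.0145,.06,100.5,5,.28)
```

```text
0.014
2141 [0.1843 0.1846 0.1861 0.189  0.192 ] [ 0.51699868 -0.02154128  0.18431938] [0.53276756 0.00799036 0.25789953]
2300 [0.1844 0.1854 0.186  0.1889 0.1923] [ 0.54825163 -0.01632777  0.18435226] [0.56531406 0.01304823 0.25855798]
pos [ 0.5429 -0.0084  0.1995] yaw 101.54 t 3.17 F [0.61 0.28 0.09] tilt [ 0.01  -1.    -0.009] w 0.28177197105560253
[[0.0011, 0.0279, -0.0015, 0.0, 0.0036, 0.0, 0.28], [0.0011, 0.0279, -0.0015, 0.0, 0.0036, 0.0, 0.28], [0.0011, 0.0279, -0.0015, 0.0, 0.0036, 0.0, 0.28], [0.0011, 0.0279, -0.0015, 0.0, 0.0036, 0.0, 0.28], [0.0011, 0.0279, -0.0015, 0.0, 0.0036, 0.0, 0.28]]
```

Emit:
jog_arm(
  increments=[
    [0.001,0.028,-0.003,0.009,0.01,0.01,0.28],
    [0.001,0.028,-0.003,0,0.009,0,0.28],
    [0.001,0.028,-0.001,0,0,0,0.28],
    [0.001,0.028,-0.001,0,0,0,0.28],
    [0.001,0.028,-0.001,0,0,0,0.28],
    [0,0,0,0,0,0,0.28],
  ],
)

```text
time: 3.92
tool_pos: [0.5516, -0.0191, 0.058]
tcp_rot: [-1.567, -0.143, 0.136]
wrist_force: [-1.0, -0.1, -1.0]
width: 0.275
```

Run:
```python
from h import *
w=read_camera("wrist");cv2.imwrite("pics/w2.png",w["img"]); measure(w)
plan(.5499,-.0145,.0355,100.5,3,.28)
```

```text
filter (array([542.1,  30.6]), array([45.7, 46.1])) px [319.1 152.7]
well floor (array([529.2,  98.6]), array([34.5, 54.3])) px [317.4  22. ]
pos [ 0.5542 -0.0192  0.0608] yaw 100.19 t 4.03 F [ 0.54  0.51 -0.09] tilt [ 0.01  -1.    -0.002] w 0.2803818939475103
[[-0.0011, 0.0084, 0.0018, 0.0, -0.0018, 0.0, 0.28], [-0.0011, 0.0084, 0.0018, 0.0, -0.0018, 0.0, 0.28], [-0.0011, 0.0084, 0.0018, 0.0, -0.0018, 0.0, 0.28]]
```

View pics/w2.png

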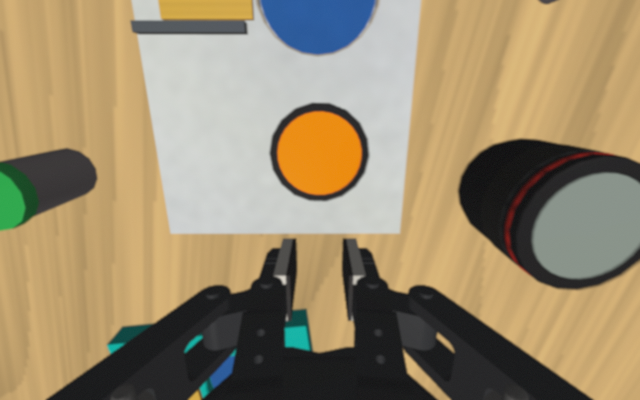

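Emit:
jog_arm(
  increments=[
    [0,0.008,0.001,0.002,-0.003,0.009,0.28],
    [0,0.008,0.001,0,0,0,0.28],
    [0,0.004,0,0,0,0,0.28],
    [0,0,0,0,0,0,0.28],
    [0,0,0,0,0,0,0.28],
  ],
)

```text
time: 4.65
tool_pos: [0.557, -0.0172, 0.0435]
tcp_rot: [-1.567, -0.148, 0.137]
wrist_force: [0.4, -0.4, 0.4]
width: 0.282
```

Run:
```python
from h import *
for i in range(3):
    w=read_camera("wrist"); measure(w); s=readout.read_state(); print(np.round(s["tool_pos"],4),s["wrist_force"])
d=w["range_z"]
for lo,hi in[(270,300),(342,372)]:
    Q=np.array([world(w,(u,v)) for u in range(lo,hi) for v in range(225,330) if .05<d[v,u]<.15])
    print(len(Q),np.round(np.sort(Q[:,2])[[0,3,10,30,100]],4), Q.min(0),Q.max(0))
print(world(w,(360,60)),world(w,(230,180)))
plan(.5499,-.0145,.0355,100.5,3,.28)
```

```text
filter (array([541.8,  30.8]), array([45.5, 45.6])) px [307.3 159.2]
well floor (array([529.2,  97.4]), array([32.1, 52.8])) px [305.5  20.9]
[ 0.557  -0.0172  0.0435] [-1.03773058 -0.87711315 -1.03330106]
filter (array([541.8,  30.7]), array([45.5, 45.6])) px [307.4 159.1]
well floor (array([529.5,  96. ]), array([28.6, 53.9])) px [305.5  20.9]
[ 0.557  -0.0172  0.0435] [-0.38517002 -0.45300048  0.53938994]
filter (array([541.8,  30.7]), array([45.5, 45.6])) px [307.3 159.1]
well floor (array([529.3,  96.4]), array([29.8, 53. ])) px [305.5  20.8]
[ 0.557  -0.0172  0.0435] [-0.92489125 -0.53642564 -1.33436102]
2017 [0.0353 0.0357 0.0365 0.0374 0.0401] [ 0.53119723 -0.02991565  0.03527281] [ 0.54654907 -0.00088367  0.10243824]
2185 [0.0355 0.0358 0.0363 0.0375 0.0399] [ 0.56313174 -0.02564883  0.03549761] [0.57990116 0.00376329 0.10219717]
[0.55798685 0.08091795 0.01676618] [0.50345244 0.01190257 0.01696631]
pos [ 0.557  -0.0172  0.0435] yaw 100.38 t 4.95 F [-0.92 -0.54 -1.33] tilt [ 0.007 -1.    -0.002] w 0.278202859593391
[[-0.0022, 0.0027, 0.0013, 0.0, -0.0007, 0.0, 0.28], [-0.0022, 0.0027, 0.0013, 0.0, -0.0007, 0.0, 0.28], [-0.0022, 0.0027, 0.0013, 0.0, -0.0007, 0.0, 0.28]]
```

Emit:
jog_arm(
  increments=[
    [-0.004,0.003,0.001,0.002,0,0.007,0.28],
    [-0.004,0.003,0.001,0,0,0,0.28],
    [-0.001,0.002,0,0,0,0,0.28],
  ],
)

```text
time: 5.32
tool_pos: [0.5471, -0.0169, 0.035]
tcp_rot: [-1.566, -0.142, 0.143]
wrist_force: [-0.2, 0.7, -0.2]
width: 0.281
```

Run:
```python
from h import *
w=read_camera("wrist"); measure(w)
plan(.5499,-.0145,.0355,100.5,2,.28)
```

```text
filter (array([541.7,  30.8]), array([45.4, 45.5])) px [327.5 167. ]
well floor (array([529.5,  95.9]), array([28.6, 53.1])) px [326.8  22.1]
pos [ 0.5472 -0.0169  0.035 ] yaw 100.38 t 5.42 F [ 0.62  0.09 -0.25] tilt [-0.001 -1.     0.   ] w 0.2745374681344491
[[0.0016, -0.0003, 0.0009, 0.0, -0.0011, 0.0, 0.28], [0.0016, -0.0003, 0.0009, 0.0, -0.0011, 0.0, 0.28]]
```

Emit:
jog_arm(
  increments=[
    [0.002,0,0.003,0,-0.001,0,0.28],
    [0.001,0,0.003,0,0,0,0.28],
    [0,0,0.004,0,0,0,0.28],
    [0,0,0.004,0,0,0,0.28],
  ],
)

```text
time: 5.92
tool_pos: [0.5483, -0.0018, 0.0353]
tcp_rot: [-1.566, -0.143, 0.143]
wrist_force: [-1.2, -0.3, -0.9]
width: 0.279
```

```bash
cat >> h.py <<'E'
U=np.array([-.1779,.984]); V=np.array([-.984,-.1779]); WELL=np.array([526.7,109.5])
def status():
    w=read_camera("wrist"); f,_=measure(w); s=readout.read_state(); t=s["tool_pos"][:2]*1000
    M=R.from_rotvec(s["tcp_rot"]).as_matrix()
    print("filter rel well (tray xy)",np.round([(f-WELL)@U,(f-WELL)@V],1),"tcp",np.round([(t-WELL)@U,(t-WELL)@V],1),"z",round(s["tool_pos"][2],4),"F",np.round(s["wrist_force"],1),"yaw",round(np.degrees(np.arctan2(M[1,2],M[0,2])),2),"tilt",np.round(M[2],3),"t",s["time"])
    return w
E
python3 -c "
from h import *
status()"
```

```text
filter (array([541. ,  33.9]), array([45.4, 45.7])) px [319.1 190.6]
well floor (array([527.8, 104.9]), array([46.5, 58.1])) px [318.5  37. ]
filter rel well (tray xy) [-76.9  -0.6] tcp [-113.2   -1.3] z 0.0352 F [-0.4  0.6 -0.9] yaw 100.44 tilt [-0. -1.  0.] t 6.025
```

Emit:
jog_arm(
  increments=[
    [0,0,0.005,0,0,0,0.28],
    [0,0,0.005,0,0,0,0.28],
    [0,0,0.005,0,0,0,0.28],
    [0,0,0.005,0,0,0,0.28],
    [0,0,0.005,0,0,0,0.28],
  ],
)

```text
time: 6.65
tool_pos: [0.5433, 0.0245, 0.0352]
tcp_rot: [-1.566, -0.143, 0.143]
wrist_force: [-0.3, -0.4, -0.1]
width: 0.283
```

```bash
python3 -c "
from h import *
status()"
```

```text
filter (array([536. ,  60.1]), array([45.4, 45.6])) px [319.1 190.6]
well floor (array([526.8, 109.7]), array([57.3, 57.5])) px [318.8  76.7]
filter rel well (tray xy) [-50.3  -0.4] tcp [-86.4  -1.1] z 0.0352 F [-0.4  0.4  0.3] yaw 100.46 tilt [-0. -1.  0.] t 6.75
```

Emit:
jog_arm(
  increments=[
    [0,0,0.005,0,0,0,0.28],
    [0,0,0.005,0,0,0,0.28],
    [0,0,0.005,0,0,0,0.28],
    [0,0,0.005,0,0,0,0.28],
    [0,0,0.004,0,0,0,0.28],
  ],
)

```text
time: 7.38
tool_pos: [0.5386, 0.0496, 0.0353]
tcp_rot: [-1.566, -0.143, 0.143]
wrist_force: [0.7, -0.8, 0.6]
width: 0.28
```

```bash
python3 -c "
from h import *
status()"
```

```text
filter (array([531.4,  85.2]), array([45.4, 45.6])) px [319.1 190.6]
well floor (array([526.7, 110.1]), array([56.5, 57.4])) px [318.9 115.7]
filter rel well (tray xy) [-24.7  -0.3] tcp [-61.   -1.1] z 0.0353 F [ 0.7  0.2 -0.4] yaw 100.46 tilt [-0. -1.  0.] t 7.475
```

Emit:
jog_arm(
  increments=[
    [0,0,0.004,0,0,0,0.28],
    [0,0,0.004,0,0,0,0.28],
    [0,0,0.003,0,0,0,0.28],
    [0,0,0.003,0,0,0,0.28],
    [0,0,0.003,0,0,0,0.28],
  ],
)

```text
time: 8.1
tool_pos: [0.5354, 0.0672, 0.0353]
tcp_rot: [-1.566, -0.143, 0.143]
wrist_force: [0.3, -0.0, -0.9]
width: 0.278
```

```bash
python3 -c "
from h import *
w=status(); cv2.imwrite('pics/w3.png',w['img'])"
```

```text
filter (array([528.1, 102.9]), array([45. , 46.8])) px [319.  190.3]
well floor (array([526.6, 110.3]), array([56. , 57.3])) px [318.2 137.7]
filter rel well (tray xy) [-6.7 -0.2] tcp [-43.  -1.] z 0.0353 F [-0.6  0.3 -0.1] yaw 100.45 tilt [-0. -1.  0.] t 8.2
```

View pics/w3.png

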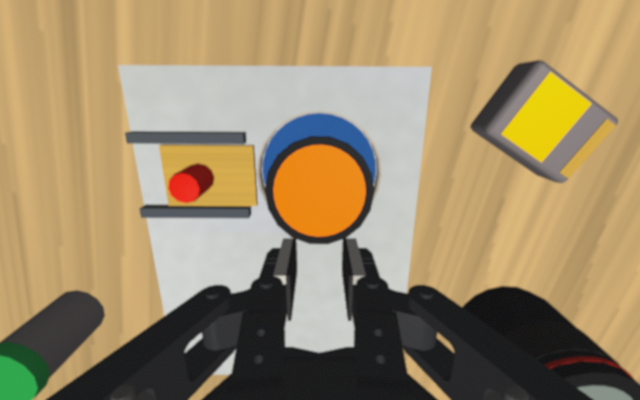

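Emit:
jog_arm(
  increments=[
    [0,0,0.0025,0,0,0,0.28],
    [0,0,0.0025,0,0,0,0.28],
    [0,0,0,0,0,0,0.28],
  ],
)

```text
time: 8.57
tool_pos: [0.5344, 0.0725, 0.0352]
tcp_rot: [-1.566, -0.143, 0.143]
wrist_force: [0.0, 0.2, -0.5]
width: 0.278
```

```bash
python3 -c "
from h import *
w=status()
for d in (-20,-10,0,10,20):
  print(d,[round(float(world(w,p)[2]),4) for p in ((319+d,185),(319,175+d))])"
```

```text
filter (array([526.8, 109.5]), array([43.1, 43.3])) px [319.  188.1]
well floor (array([526.6, 110. ]), array([55.9, 57.4])) px [319.  147.6]
filter rel well (tray xy) [-0.  -0.1] tcp [-37.9  -1. ] z 0.0353 F [-0.1 -0.2  0.3] yaw 100.44 tilt [-0. -1.  0.] t 8.675
-20 [0.0162, 0.0168]
-10 [0.0168, 0.0177]
0 [0.0161, 0.0162]
10 [0.0166, 0.0161]
20 [0.0159, 0.0169]
```

Emit:
jog_arm(
  increments=[
    [0,-0.02,0,0,0,0,0.28],
    [0,-0.045,0,0,0,0,0.28],
    [-0.03,0,0.012,0,0,0,0],
    [-0.03,0,0.012,0,0,0,0],
    [-0.03,0,0.012,0,0,0,0],
    [0,0,0,0,0,0,0],
    [0,0,0,0,0,0,0],
    [0,0,0,0,0,0,0],
  ],
)

```text
time: 9.68
tool_pos: [0.4392, 0.0914, 0.1032]
tcp_rot: [-1.566, -0.144, 0.14]
wrist_force: [-0.1, -0.1, 0.9]
width: -0.002
```

Run:
```python
from h import *
w=status(); cv2.imwrite('pics/w4.png',w['img'])
m,ce,st=blob(w,(0,180,80),(6,255,255));k=world(w,ce,.0425)[:2]*1000;print("knob",ce,st,np.round([(k-WELL)@U,(k-WELL)@V],1))
```

```text
filter (array([523.2, 109.4]), array([44.6, 45. ])) px [438.  207.5]
well floor (array([526.6, 111.8]), array([49.5, 54. ])) px [438.6 178. ]
filter rel well (tray xy) [0.5 3.5] tcp [-2.2 89.2] z 0.1032 F [ 0.8  0.2 -0.1] yaw 100.35 tilt [ 0.003 -1.     0.   ] t 9.775
knob [366.16621984 213.7613941 ] [357 202  20  25 373] [ 3.3 58.4]
```

View pics/w4.png

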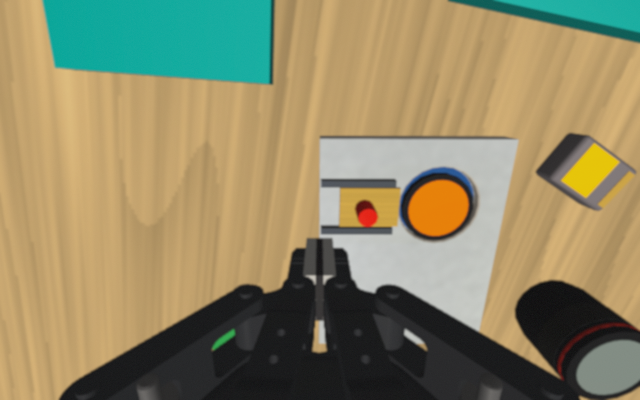

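Emit:
jog_arm(
  increments=[
    [0,0.03,0.001,0,0,0.003,0],
    [0,0.02,0.001,0,0,0,0],
    [0,0.01,0,0,0,0,0],
    [0,0,0,0,0,0,0],
  ],
)

```text
time: 10.28
tool_pos: [0.4425, 0.0933, 0.0425]
tcp_rot: [-1.566, -0.143, 0.139]
wrist_force: [-0.2, -0.5, 0.3]
width: -0.004
```

Run:
```python
from h import *
w=status(); cv2.imwrite('pics/w5.png',w['img'])
```

```text
filter (array([521.9, 110.5]), array([43.5, 44. ])) px [472.1 246.7]
well floor (array([526.9, 112. ]), array([48.2, 53.9])) px [479.5 205.5]
filter rel well (tray xy) [1.8 4.5] tcp [-1.  84.9] z 0.0435 F [ 0.4  0.3 -0.8] yaw 100.29 tilt [ 0.005 -1.    -0.   ] t 10.375
```

View pics/w5.png

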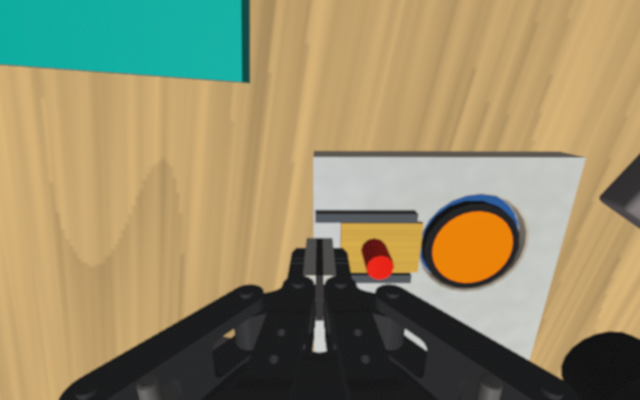

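Emit:
jog_arm(
  increments=[
    [0.005,0,0.001,0,0,0.003,0],
    [0.005,0,0,0,0,0,0],
    [0.005,0,0,0,0,0,0],
    [0.004,0,0,0,0,0,0],
    [0.004,0,0,0,0,0,0],
  ],
)

```text
time: 11.0
tool_pos: [0.4673, 0.0988, 0.0451]
tcp_rot: [-1.566, -0.143, 0.139]
wrist_force: [-1.5, -0.6, 0.5]
width: 0.001
```

```bash
cat >> h.py <<'E'
def knob():
    c=read_camera("top"); m,ce,st=blob(c,(0,180,70),(6,255,255),(305,200),15); k=world(c,ce,.0425)[:2]*1000
    print("knob top cam",np.round([(k-WELL)@U,(k-WELL)@V],1),st[4])
E
python3 - <<'E'
from h import *
status(); knob()
E
```

```text
filter (array([523.5, 110.9]), array([43.7, 43.9])) px [430.4 246.1]
well floor (array([527.1, 109.5]), array([52.7, 57.4])) px [435.  206.2]
filter rel well (tray xy) [1.9 2.9] tcp [ 0.  59.8] z 0.0452 F [-1.   0.1  0.4] yaw 100.29 tilt [ 0.003 -1.    -0.   ] t 11.1Traceback (most recent call last):
  File "<stdin>", line 2, in <module>
  File "h.py", line 42, in knob
    c=read_camera("top"); m,ce,st=blob(c,(0,180,70),(6,255,255),(305,200),15); k=world(c,ce,.0425)[:2]*1000
                                  ~~~~^^^^^^^^^^^^^^^^^^^^^^^^^^^^^^^^^^^^^^^
  File "h.py", line 16, in blob
    n,l,st,ce=cv2.connectedComponentsWithStats(m); i=1+np.argmax(st[1:,4]); return (l==i).astype(np.uint8),ce[i],st[i]
                                                       ~~~~~~~~~^^^^^^^^^^
    return _wrapfunc(a, 'argmax', axis=axis, out=out, **kwds)
    return bound(*args, **kwds)
ValueError: attempt to get argmax of an empty sequence
```

Emit:
jog_arm(
  increments=[
    [0.003,0.001,0,0,0,0.002,0],
    [0.003,0.001,0,0,0,0,0],
    [0.002,0,0,0,0,0,0],
  ],
)

```text
time: 11.52
tool_pos: [0.4704, 0.0995, 0.042]
tcp_rot: [-1.567, -0.132, 0.15]
wrist_force: [-6.0, -1.3, 4.7]
width: 0.002
```

Run:
```python
from h import *
w=status(); cv2.imwrite('pics/w6.png',w['img'])
```

```text
filter (array([523.5, 111. ]), array([42.9, 43.8])) px [429.  249.5]
well floor (array([526.9, 110.8]), array([51.3, 55.4])) px [431.7 209.1]
filter rel well (tray xy) [2.  2.9] tcp [ 0.2 57.1] z 0.042 F [-6.6 -1.6  4.2] yaw 100.29 tilt [-0.011 -1.     0.   ] t 11.625
```

View pics/w6.png

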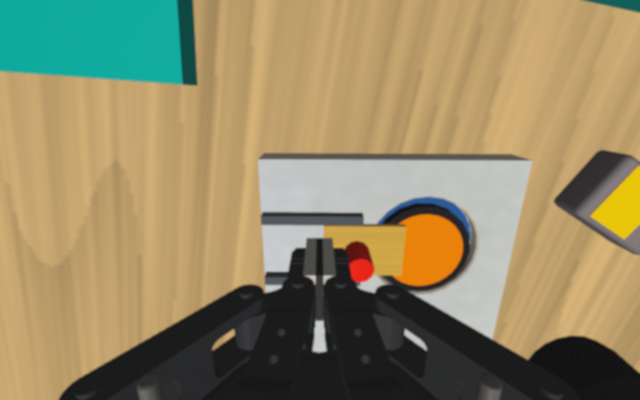

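Run:
```python
from h import *
w=read_camera("wrist")
m,ce,st=blob(w,(18,120,80),(30,255,255),(370,250),45)
q,_=cv2.findContours(m,cv2.RETR_EXTERNAL,cv2.CHAIN_APPROX_NONE);q=max(q,key=len)
P=np.array([world(w,x[0],.0225)[:2]*1000-WELL for x in q]); print(st,"V min",np.round(np.percentile(P@V,[0,2,5,10]),1),"U",(P@U).min(),(P@U).max())
ok=(P@V)<np.percentile(P@V,20); print("front edge",(P@V)[ok].mean())
m,ce,st=blob(w,(0,180,70),(6,255,255),(355,262),20); print("knob px",st)
u,v=360,270
for v in (262,268,274): print(np.round(world(w,(362,v)),4), (world(w,(362,v))[:2]*1000-WELL)@V)
print("deck strips: plate z",world(w,(395,240))[2],"deck",world(w,(300,180))[2])
d=w["range_z"]
for r in (245,255,265,275,285): print(r,[ (u,np.round((world(w,(u,r))[:2]*1000-WELL)@V,1),np.round(world(w,(u,r))[2],3)) for u in range(300,380,8)])
```

```text
[ 327  224   79   53 2421] V min [12.4 12.5 12.5 12.7] U -15.027432952139913 16.554643990170906
front edge 12.656792908633399
knob px [346 243  27  39 762]
[0.4893 0.1074 0.0408] 37.14051920865136
[0.4898 0.1047 0.0416] 37.124697013807825
[0.4569 0.1788 0.1693] 56.335721056539676
deck strips: plate z 0.02099148520325264 deck 0.017228545950424723
245 [(300, np.float64(68.8), np.float64(0.017)), (308, np.float64(63.2), np.float64(0.039)), (316, np.float64(59.3), np.float64(0.039)), (324, np.float64(55.5), np.float64(0.038)), (332, np.float64(51.6), np.float64(0.037)), (340, np.float64(46.6), np.float64(0.021)), (348, np.float64(42.4), np.float64(0.022)), (356, np.float64(38.7), np.float64(0.027)), (364, np.float64(34.3), np.float64(0.026)), (372, np.float64(29.2), np.float64(0.021))]
255 [(300, np.float64(67.0), np.float64(0.04)), (308, np.float64(62.7), np.float64(0.048)), (316, np.float64(59.1), np.float64(0.047)), (324, np.float64(55.5), np.float64(0.047)), (332, np.float64(51.9), np.float64(0.048)), (340, np.float64(47.8), np.float64(0.041)), (348, np.float64(43.1), np.float64(0.03
[... 768 characters left out ...]
p.float64(52.3), np.float64(0.063)), (340, np.float64(48.7), np.float64(0.057)), (348, np.float64(45.3), np.float64(0.057)), (356, np.float64(39.7), np.float64(0.041)), (364, np.float64(35.9), np.float64(0.041)), (372, np.float64(31.9), np.float64(0.04))]
285 [(300, np.float64(64.5), np.float64(0.074)), (308, np.float64(61.6), np.float64(0.073)), (316, np.float64(58.8), np.float64(0.063)), (324, np.float64(55.6), np.float64(0.065)), (332, np.float64(52.6), np.float64(0.071)), (340, np.float64(49.8), np.float64(0.075)), (348, np.float64(46.6), np.float64(0.072)), (356, np.float64(43.7), np.float64(0.073)), (364, np.float64(31.7), np.float64(0.017)), (372, np.float64(27.0), np.float64(0.017))]
```

Emit:
jog_arm(
  increments=[
    [0.004,-0.001,0,0,0,0,0],
    [0.004,0,0,0,0,0,0],
    [0.004,0,0,0,0,0,0],
  ],
)

```text
time: 12.05
tool_pos: [0.4705, 0.0998, 0.04]
tcp_rot: [-1.569, -0.112, 0.171]
wrist_force: [-11.0, -1.1, 7.2]
width: 0.001
```

```bash
cat >> h.py <<'E'
def edge(near):
    w=status()
    m,ce,st=blob(w,(18,120,80),(30,255,255),near,55)
    q,_=cv2.findContours(m,cv2.RETR_EXTERNAL,cv2.CHAIN_APPROX_NONE);q=max(q,key=len)
    P=np.array([world(w,x[0],.0225)[:2]*1000-WELL for x in q])@V; print("plate px",ce,"front edge V",round(P[P<np.percentile(P,20)].mean(),2)); return w
E
python3 -c "
from h import *
edge((370,250))"
```

```text
filter (array([523.4, 111.1]), array([43.3, 43.7])) px [432. 253.]
well floor (array([526.4, 112.2]), array([48.4, 54.8])) px [435. 212.]
filter rel well (tray xy) [2.2 3. ] tcp [ 0.5 57.1] z 0.0399 F [-11.3  -2.8   7.5] yaw 100.3 tilt [-0.038 -0.999  0.   ] t 12.15
plate px [375.93011386 246.86062034] front edge V 12.67
```

Emit:
jog_arm(
  increments=[
    [-0.006,0,0,0,0,0,0],
    [-0.008,-0.002,0,0,0,0,0],
    [-0.008,-0.01,0,0,0,-0.038,0],
    [0,-0.04,0,0,0,0,0],
    [0,-0.05,0,0,0,0,0],
    [-0.01,-0.05,-0.03,0,0,0,0],
    [0,0,0,0,0,0,0],
    [0,0,0,0,0,0,0],
  ],
)

```text
time: 13.15
tool_pos: [0.4447, 0.0639, 0.1983]
tcp_rot: [-1.566, -0.15, 0.133]
wrist_force: [0.3, 0.0, -0.1]
width: 0.003
```

Run:
```python
from h import *
w=status(); cv2.imwrite('pics/w7.png',w['img'])
c=read_camera("scene"); cv2.imwrite("pics/s7.png",cv2.resize(c["img"][160:310,230:430],None,fx=4,fy=4,interpolation=cv2.INTER_CUBIC))
```

```text
filter (array([525. , 107.8]), array([45.3, 45.9])) px [408.  149.6]
well floor (array([527.4, 114.7]), array([45.4, 50.8])) px [408.  125.4]
filter rel well (tray xy) [-1.4  2. ] tcp [-30.1  88.8] z 0.1978 F [ 0.4 -0.6  0.1] yaw 100.36 tilt [ 0.009 -1.    -0.001] t 13.25
```

View pics/w7.png

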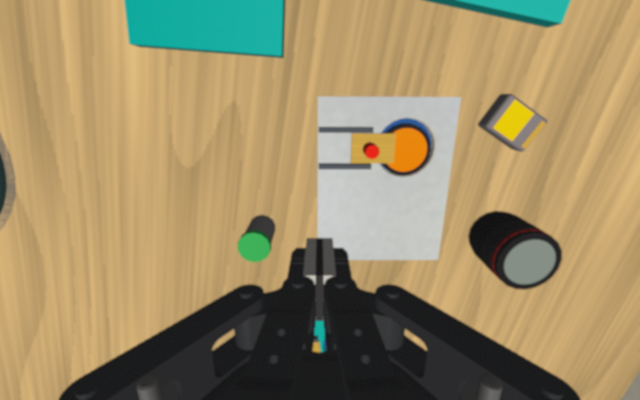

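View pics/s7.png

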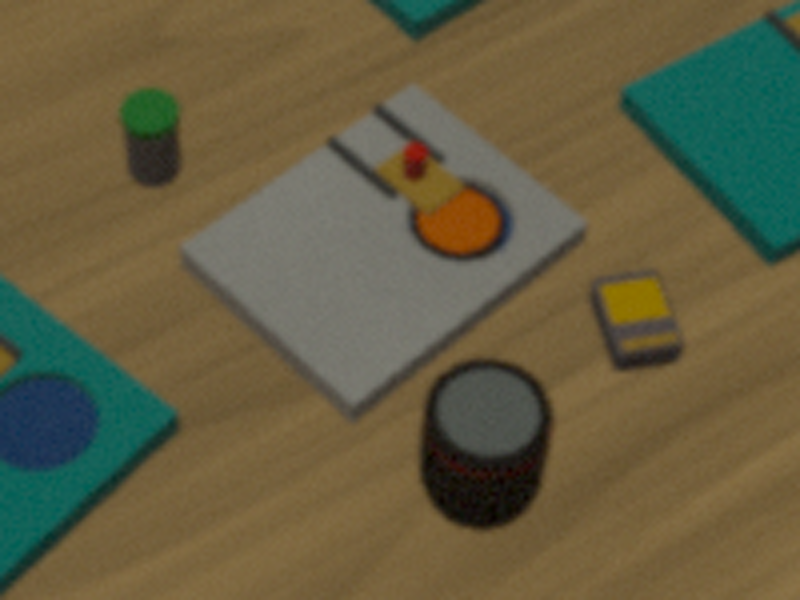

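Run:
```python
from h import *
w=edge((375,150))
k=world(w,(372,152),.0425)[:2]*1000-WELL; print("knob",k@U,k@V)
m,ce,st=blob(w,(5,150,80),(17,255,255),(408,150),35); q=np.argwhere(m)[::15]
Q=np.array([world(w,(x,y)) for y,x in q]); A=np.c_[Q[:,:2],np.ones(len(Q))]; print("filter plane",np.linalg.lstsq(A,Q[:,2],rcond=None)[0],Q[:,2].mean(),"deck",np.mean([world(w,(x,210))[2] for x in range(350,430,5)]))
```

```text
filter (array([524.4, 108. ]), array([45.5, 45.6])) px [409. 150.]
well floor (array([527.1, 116. ]), array([42.5, 49.9])) px [408.6 125.8]
filter rel well (tray xy) [-1.1  2.5] tcp [-29.9  89.4] z 0.1969 F [-0.1  0.2 -0. ] yaw 100.39 tilt [ 0.007 -1.    -0.   ] t 13.4
plate px [374.17052023 147.82080925] front edge V 12.92
knob 0.3365548066427895 39.1572394218635
filter plane [-1.61672352  0.13761216  0.86229695] 0.019929239029172444 deck 0.01689511567558184
```

Run:
```python
from h import *
w=read_camera("wrist")
Q=np.array([world(w,(x,y)) for x in range(402,426,3) for y in range(136,166,3)]); A=np.c_[Q[:,:2]-Q[:,:2].mean(0),np.ones(len(Q))]
print("filter plane",np.linalg.lstsq(A,Q[:,2],rcond=None)[0],np.median(Q[:,2]),"deck",np.median([world(w,(x,210))[2] for x in range(350,430,5)]))
c=read_camera("top")
for t in ["lens_center","canister_center","battery_center"]:
    for d in spotter.spot_point(c,t)[:1]: print(t,d["p"],np.round(d["location"],1))
```

```text
filter plane [0.03191822 0.01323174 0.01657172] 0.016452256773762386 deck 0.016867964151891346
lens_center 0.95 [338.3 128. ]
battery_center 0.89 [287.2 138.8]
```

```bash
python3 -c "
from h import *
print(bot.finish_job())"
```

```text
the job is handed in; nothing more can be done
None
```

I handed the job in after about 13.5 s of robot time. The orange filter is flat in the well and the latch is at its stop over the filter's edge.

**What I did:** I pushed the filter along the tray with both fingertips, held slightly apart, until it dropped in. I then closed the fingers and pushed the red knob to slide the latch home.

**Last checks:**
- **Filter:** its face measured about 0.4 mm below the deck (0.5 mm expected), with a tilt of about 2° or less.
- **Latch:** its front edge measured 12.5–12.9 mm from the well's centre, against 12 mm nominal. It did not move when I pushed with about 11 N.
- **Lens, canister and battery:** the last pictures showed them undisturbed. The network found the lens and battery within about 3 pixels of where they started, but missed the canister. I saw it only by eye, standing beside the tray.

**Disagreements:**
- After I retracted the arm, the knob measured 39.2 mm from the well's centre, against 38 mm expected. Just before, with the finger still against it, depth readings on the knob had given about 37 mm, so I put the difference down to camera error.
- My first flatness fit gave a nonsensical slope, probably because some latch pixels were included. I repeated it on the filter alone, and that is the result above.
- While the latch was against its stop there was also an upward force of about 7 N on the fingers. I did not find out why.

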